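Unload the wound bobbin from the pay-off stand

ROBOT

A 6-joint arm with a two-finger parallel gripper is mounted at the origin on a cart in front of the work surface, level with it; the furniture and walls round the work are solid. World frame = base frame: x ahead of the robot, y to its left, z up, the work surface at z = 0. Lengths are in m, angles in degrees, forces in N, time in s.
With the tool pointing down it reaches from about 0.325 to 0.775 m from the base axis. Payload 5.5 kg.
Tool frame: the origin (TCP) lies at the centre of the arm's flange, where the gripper is bolted on; the fingertips stand 182 mm ahead of it and the grasp point (between the pads) lies 163 mm ahead of it; z points along the fingers, y is the line along which they close (so a half turn about z gives the same grasp; the last joint's range is limited). The gripper opens to 88 mm and grips with 3 to 60 N. Pads are 20 mm wide; open, the fingers measure 115 mm over their backs; the gripper's body (75 mm by 178 mm) begins 61 mm behind the grasp point.
Start: joints at [71.293, 5.22, 70.514, -0, 104.267, -3.249], TCP at [0.16, 0.578, 0.405] pointing down, gripper open.
Joint ranges: [-164.24, 164.24], [-49.07, 125.15], [9.68, 141.18], [-86.29, 266.29], [3.28, 154.24], [-151.56, 151.56]. Speed limits (degrees/s): [147.25, 147.25, 172.46, 180, 180, 180].

INTERFACE

Orientations are given as [roll, pitch, yaw] about the fixed x, y, z axes, in that order (R = Rz(yaw) Ry(pitch) Rx(roll)).
In Python, from station import r gives the robot as it stands. The module is installed in compiled form; this text tells all that it offers. Calls block until the motion is done:
- r.reach(position, orientation): joint-space move of the TCP to a pose.
- r.servo_line(position, rotation=None, speed=0.15): straight line of the TCP; rotation=None keeps the orientation; speed is the mean speed in m/s.
- r.move_joints(angles): joint-space move.
- r.let_go() and r.grab(squeeze=None): open the fingers fully, or close them until they stop; squeeze is the grip in N (None keeps the last).
- r.wait(seconds).
- r.inverse_kinematics(position, orientation): joint angles nearest the present ones, or None.
- r.sense(): the state.
- r.snapshot(name): name is "side" or "top"; returns a dict with "frame" (480x640x3 uint8, red, green, blue), "fx", "fy", "cx", "cy" (pixels), "dist_coeffs" ([k1, k2, p1, p2, k3] as OpenCV has them; the pictures are not rectified), "R" (3x3) and "t" (3): a world point X has camera coordinates R X + t. Camera axes: x right, y down, z forward; pixel columns grow to the right and rows downward; lengths in m; the calibration is good to about 2 mm. A picture is of the moment at which its call begins. There is no depth.
A pose or a line that the arm cannot do raises r.IKError and nothing moves.
- r.hand_in(): hands the job in; it is judged then, once.
The state is a dict: "clock": time; "joints": joint angles; "joint_vel": joint speeds; "joint_torque": joint torques, N m; "tcp_pos": TCP position; "orientation": TCP orientation; "contact_force": force on the tool from outside, world axes, zero at the start; "torque": the same for the moment, N m; "opening": finger opening in m; "gripper_force": force on a finger pad.
Only numpy, scipy, OpenCV 4.12 (cv2) and the standard library are available. Lean on these libraries where they do the work, as an engineer would, in place of code of your own. Each camera call takes 0.05 s, during which the arm holds its last target. There are 200 camera calls.

TASK

Unload the wound fibre bobbin from the pay-off stand: swing the keeper strap right round to its stop so that it is clear of the spindle, slide the bobbin straight up off the spindle without forcing it, and set it down gently, collar up, wholly on the flat acrylic plate. Leave it standing there and do not disturb the cleaver or the tweezers.

Things in the scene. Friction and masses are not known exactly. Their poses are not given: they have to be found in the camera images.
- payoff_stand: Stand bolted to the bench: aluminium base 96 x 150 x 12 mm with an upright steel spindle (16 mm diameter, tip 117 mm above the bench) and, 66 mm from it, a pillar (18 mm diameter, 97 mm high). Origin: on the spindle's axis at bench level; z up along the spindle, +y from the spindle to the pillar. The bobbin sits on a shoulder 24 mm above the bench.
- spindle_tip (a point): Top centre of the spindle, 117 mm above the bench.
- keeper (a joint): Dark steel strap, 8 mm thick, underside 98 mm above the bench; turns level about the pillar's top and reaches over the bobbin's collar, hooked round the spindle. 0 rad: shut, along the stand's -y; grows clockwise seen from above (knob goes towards the stand's -x) to a stop at 1.75. Clear of the bobbin beyond 1.3. Stiff: about 1 N at the knob; stays where left.
- keeper_knob (a point): Middle of the keeper's upright black knob: round, 18 mm diameter, 27 mm tall (106 to 133 mm above the bench), 112 mm from the pivot axis (the pillar). It moves with the keeper.
- bobbin: Wound bobbin, 72 mm tall, about 0.22 kg: two white 76 mm flanges (heights 0 to 5 and 39 to 44 mm), brown winding of 62 mm diameter between, and above them a collar of 32 mm diameter from 44 to 72 mm, to grip it by. A 20 mm bore right through, loose on the spindle. Origin: centre of its underside, z up towards the collar.
- acrylic_plate: Flat translucent grey acrylic plate lying fixed on the bench, 150 (its x) x 200 (its y) x 8 mm. Origin: centre of its underside; its top is 8 mm above the bench. Between it and the stand stands a fusion splicer, up to 200 mm high with its lid open (near x 0.61, y 0.05, footprint about 200 x 200 mm): carry the bobbin over or round it.
- fibre_cleaver: Bystander: fibre cleaver, black and grey, 85 x 58 x 51 mm, standing beside the splicer on the plate's side; origin at the centre of its underside. Leave it alone.
- tweezers: Bystander: tweezers lying flat in front of the splicer, 122 mm long (its y), 13 mm wide, 8 mm high; origin at the centre of its underside. Leave them alone.
Not all that is in view belongs to the job. Of the things shaped like the bobbin, the white one is meant.

How it is judged (in metres and radians):
On the way, in this order (a step that is already met when the one before it is completed fails the run):
1. the keeper is swung round to its stop (beyond 1.5 rad) with the bobbin still down on the spindle (value of joint keeper above 1.5 rad and z of bobbin in the frame of payoff_stand below 0.03 m and horizontal distance between bobbin and payoff_stand below 0.006 m), for 0.2 s.
2. the bobbin has been slid up the spindle and is clear above its tip, upright (within 0.25 rad) (z of bobbin in the frame of spindle_tip above 0 m and angle between bobbin's own z axis and vertical below 0.25 rad), for 0.1 s.
At the end, for the whole second after the job is handed in: The bobbin stands still, collar up (within 0.08 rad), on the acrylic plate, its lower flange on the plate with at most 5 mm over an edge; the keeper is still swung clear (beyond 1.3 rad) (z of bobbin in the frame of acrylic_plate between 0.005 and 0.012 m and x of bobbin in the frame of acrylic_plate between -0.042 and 0.042 m and y of bobbin in the frame of acrylic_plate between -0.067 and 0.067 m and angle between bobbin's own z axis and vertical below 0.08 rad and linear speed of bobbin below 0.02 m/s and value of joint keeper above 1.3 rad); the robot touches nothing.
It fails at once if the bobbin is forced against the stand or the keeper (over 30 N) (contact force between bobbin and payoff_stand above 30 N).
It fails at once if the bobbin lands on the plate faster than 0.5 m/s (dropped, not set down) (linear speed of bobbin above 0.5 m/s and horizontal distance between bobbin and acrylic_plate below 0.1 m and z of bobbin in the frame of acrylic_plate below 0.025 m).
It fails at once if a bystander (cleaver, tweezers) is moved more than 30 mm (distance of any of fibre_cleaver, tweezers from where it was at the start of the episode above 0.03 m).
It also fails if it takes over 64 s, if anything falls off the work surface, if the arm or the gripper's body presses on something with over 40 N, if the wrist force passes 120 N, or if a joint passes its speed limit or range.

## Working session

There is one attempt and no reset: what is moved stays moved. The work goes in short steps, each a Python script; the robot and the scene stay as the last script left them, time stands still between calls to the robot, and variables do not carry over. Pictures are saved under pics/ and viewed, at most 10 in all, crops included, and the job is handed in when it is done.

```bash
mkdir -p pics; ls; cat > h.py <<'E'
import numpy as np, cv2, pickle
from station import r
def snap(n,f):
    s=r.snapshot(n); cv2.imwrite(f'pics/{f}.png',s['frame'][:,:,::-1]); pickle.dump(s,open(f'{f}.pkl','wb')); return s
def K(s): return np.array([[s['fx'],0,s['cx']],[0,s['fy'],s['cy']],[0,0,1]])
def ray(s,p):
    u=cv2.undistortPoints(np.array([[p]],float),K(s),np.array(s['dist_coeffs'],float))[0,0]
    R=np.array(s['R']);return -R.T@np.array(s['t']),R.T@np.array([u[0],u[1],1])
def atz(s,p,z):
    c,d=ray(s,p);return c+d*(z-c[2])/d[2]
def tri(*sp):
    A=0;b=0
    for s,p in sp:
        c,d=ray(s,p);d=d/np.linalg.norm(d);M=np.eye(3)-np.outer(d,d);A=A+M;b=b+M@c
    return np.linalg.solve(A,b)
def proj(s,X):
    return cv2.projectPoints(np.array([X],float),cv2.Rodrigues(np.array(s['R'],float))[0],np.array(s['t'],float),K(s),np.array(s['dist_coeffs'],float))[0][0,0]
def L(f): return pickle.load(open(f'{f}.pkl','rb'))
E
python3 - <<'E'
from h import *
for n in('side','top'):
    s=snap(n,n+'0'); print(n,s['fx'],s['cx'],s['cy'],-np.array(s['R']).T@s['t'],np.array(s['R'])[2],s['dist_coeffs'])
print(r.sense())
E
```

```text
pics
side 563.3891874559647 315.3863721977895 240.0278788339592 [0.50464722 1.1472624  0.6321873 ] [ 0.05418131 -0.89389462 -0.44499079] [-0.17407782  0.          0.          0.          0.        ]
top 507.5825641597584 327.53955475500146 243.83227752352389 [0.43998242 0.07316296 1.42815514] [ 0.0955581  -0.01288944 -0.9953404 ] [-0.11972312  0.          0.          0.          0.        ]
{'clock': 0.1, 'joints': array([ 7.12912401e+01,  5.25883503e+00,  7.05755654e+01,  4.22409634e-04,
        1.04267633e+02, -3.24842891e+00]), 'joint_vel': array([-0.13015243,  0.01120422, -0.25141664, -0.03532012, -0.08845562,
       -0.07192398]), 'joint_torque': array([ 2.52283498e-03, -4.47853410e+01, -4.07571495e+01,  6.99310354e-02,
        2.84117286e-02, -9.86207851e-05]), 'tcp_pos': array([0.15995625, 0.57833528, 0.40361348]), 'orientation': array([-1.79898154e+02, -6.19064687e-03,  1.64539767e+02]), 'contact_force': array([ 0.61995893, -0.30319172,  0.19431776]), 'torque': array([-5.72495718e-06, -2.12507853e-02, -7.04832944e-03]), 'gripper_force': 0.0, 'opening': 0.0878055221257695}
```

View pics/side0.png

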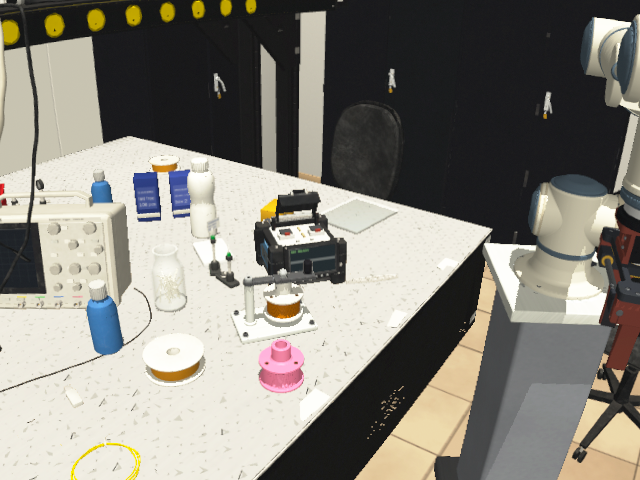

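View pics/top0.png

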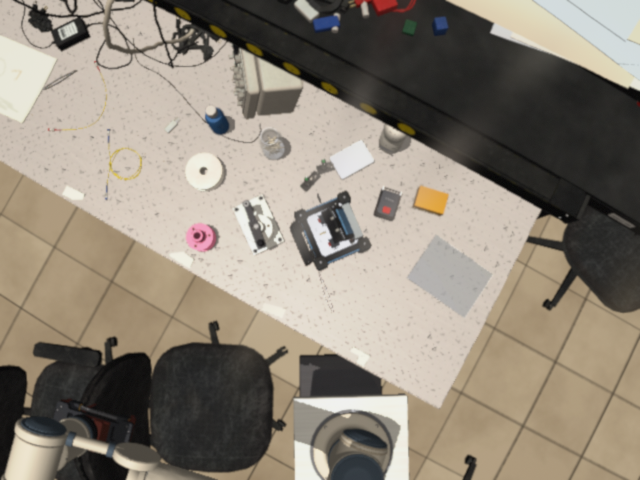

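The side view shows the stand at about (275,310), with the keeper strap running from the pillar at (250,297) to a knob near (335,275). In the top view the stand is at (260,225), the splicer at (330,230) and the plate at (449,275).

Things that could be taken for the bobbin:
- White bobbin on the stand: side (283,300), top (262,225).
- Pink bobbin: side (281,367), top (200,237).
- Flat white spool: side (174,358), top (203,171).
- Far reel: side (164,162).

I choose the one on the stand, and will check it in a close crop.

```bash
python3 - <<'E'
from h import *
a=cv2.imread('pics/side0.png')[255:345,225:355]; b=cv2.imread('pics/top0.png')[185:265,225:295]
a=cv2.resize(a,None,fx=6,fy=6,interpolation=cv2.INTER_CUBIC)[:, :780]
a=cv2.resize(cv2.imread('pics/side0.png')[262:342,228:348],(480,320),interpolation=cv2.INTER_CUBIC)
b=cv2.resize(b,(280,320),interpolation=cv2.INTER_CUBIC)
c=cv2.resize(cv2.imread('pics/top0.png')[220:330,290:510],(440,220),interpolation=cv2.INTER_CUBIC)
d=cv2.resize(cv2.imread('pics/side0.png')[180:300,240:410],(340,240),interpolation=cv2.INTER_CUBIC)
o=np.zeros((560,780,3),np.uint8);o[:320,:480]=a;o[:320,490:770]=b;o[320:540,:440]=c;o[320:560,440:780]=d
cv2.imwrite('pics/crop1.png',o)
s=L('top0');q=L('side0')
for n,p in dict(stand=(260,225),splicer=(330,230),plate=(449,275),base=(350,440)).items(): print(n,atz(s,p,0.0))
E
```

```text
stand [0.63467182 0.24526696 0.        ]
splicer [0.61633437 0.04685836 0.        ]
plate [ 0.48127121 -0.28816287  0.        ]
base [0.0286593  0.00392877 0.        ]
```

View pics/crop1.png

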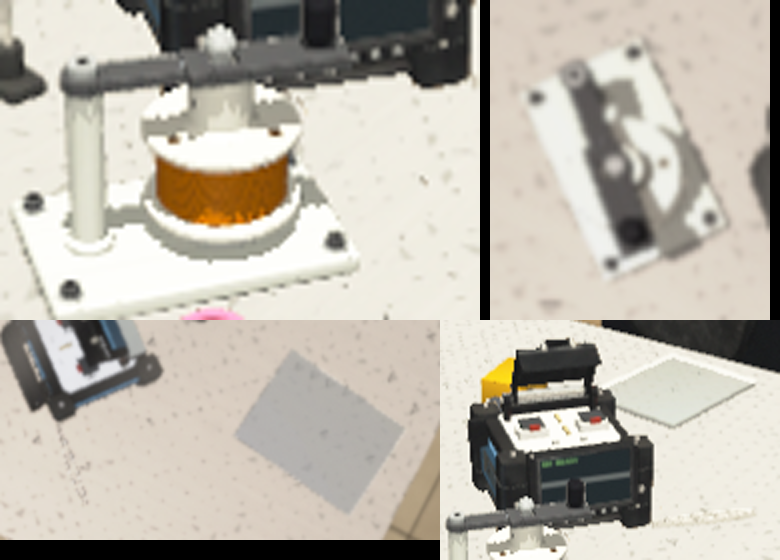

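The crop confirms the white bobbin with brown winding, held under the shut keeper. In full-picture pixels:

| Feature | Side | Top |
|---|---|---|
| Pillar top | (248,280) | (246,203) |
| Spindle tip | (282,270) | (255,226) |
| Knob | (307.5,261–272) | (261,242.5) |

```bash
python3 - <<'E'
from h import *
s=L('top0');q=L('side0')
A=lambda x,y:((x+.5)/4-.5+228,(y+.5)/4-.5+262)
B=lambda x,y:((x-490+.5)/4-.5+225,(y+.5)/4-.5+185)
C=lambda x,y:((x-440+.5)/2-.5+240,(y-320+.5)/2-.5+180)
D=lambda x,y:((x+.5)/2-.5+290,(y-320+.5)/2-.5+220)
pil=tri((q,A(82,62)),(s,B(575,75)));tip=tri((q,A(219,27)),(s,B(613,165)));kn=tri((q,C(576,480)),(s,B(634,232)))
print('pillar',pil,'tip',tip,'knobtop',kn, 'd',np.linalg.norm((pil-tip)[:2]),np.linalg.norm((pil-kn)[:2]))
for n,p,z in(('pil',B(575,75),.108),('tip',B(613,165),.117),('kn',B(634,232),.133)): print(n,atz(s,p,z))
# base corner bolts / base corners at z=.012
for p in((528,108),(632,38),(728,226),(610,277)): print('base',atz(s,B(*p),.012))
print('basec',np.mean([atz(s,B(*p),.012) for p in((528,108),(632,38),(728,226),(610,277))],0))
P=[atz(s,D(*p),.008) for p in((296,350),(403,429),(347,514),(235,436))]
print('plate',P,np.mean(P,0),[np.linalg.norm(P[i]-P[i-1]) for i in range(4)])
Q=[atz(q,C(*p),.008) for p in((674,357),(755,384),(674,426),(596,392))]
print('plateside',Q,np.mean(Q,0))
E
```

```text
pillar [0.67850375 0.26873308 0.11227786] tip [0.61790632 0.24300389 0.11989042] knobtop [0.57234783 0.22806294 0.13275719] d 0.06583342062503587 0.11367999153864165
pil [0.67830857 0.26926251 0.108     ]
tip [0.61667582 0.24327475 0.117     ]
kn [0.57090286 0.22798978 0.133     ]
base [0.67274394 0.3169792  0.012     ]
base [0.72133809 0.24290678 0.012     ]
base [0.58602523 0.17639379 0.012     ]
base [0.55181731 0.25958517 0.012     ]
basec [0.63298115 0.24896623 0.012     ]
plate [array([ 0.59590388, -0.25861402,  0.008     ]), array([ 0.48009401, -0.40861969,  0.008     ]), array([ 0.36266806, -0.32242267,  0.008     ]), array([ 0.47615926, -0.16695917,  0.008     ])] [ 0.4787063  -0.28915389  0.008     ] [np.float64(0.1507958411954995), np.float64(0.18950890715641752), np.float64(0.14566667351646992), np.float64(0.19248157161764043)]
plateside [array([ 0.47898219, -0.39585357,  0.008     ]), array([ 0.36493457, -0.30977724,  0.008     ]), array([ 0.47795464, -0.16029862,  0.008     ]), array([ 0.58473136, -0.25573252,  0.008     ])] [ 0.47665069 -0.28041549  0.008     ]
```

```bash
cat >> h.py <<'E'
PIL=np.array([.6782,.2680]); A0=np.radians(22); DN=lambda yaw:[180,0,yaw]
def knob(t): return PIL-.112*np.array([np.cos(A0-t),np.sin(A0-t)])
def brief(*k):
    s=r.sense(); print({x:np.round(s[x],4).tolist() for x in ('clock','tcp_pos','contact_force','opening','gripper_force')+k})
E
python3 - <<'E'
from h import *
for yaw in(90,-90):
    print(yaw,[None if (j:=r.inverse_kinematics([*knob(t),z],DN(yaw))) is None else j.round(0).tolist() for t,z in((0,.4),(0,.291),(.9,.291),(1.75,.291))])
    print([None if (j:=r.inverse_kinematics(p,DN(y))) is None else j.round(0).tolist() for p in ([.617,.243,.23],[.617,.243,.42],[.5,0,.5],[.478,-.285,.3]) for y in (yaw,)])
q=L('side0');s=L('top0')
for p in((345,284),(262,278)): 
    g=atz(q,p,0); print('spl',g)
print('spl top near corner',atz(s,(293,222),.12),atz(s,(320,268),.12),atz(s,(370,245),.12))
E
```

```text
90 [[18.0, 8.0, 68.0, -0.0, 104.0, 18.0], [18.0, 8.0, 79.0, -0.0, 93.0, 18.0], [26.0, 16.0, 70.0, -0.0, 94.0, 26.0], [27.0, 31.0, 52.0, -0.0, 98.0, 27.0]]
[[19.0, 17.0, 75.0, -0.0, 88.0, 19.0], [19.0, 16.0, 57.0, -0.0, 107.0, 19.0], [-4.0, -8.0, 74.0, -0.0, 114.0, -4.0], [-34.0, -1.0, 88.0, 0.0, 94.0, -34.0]]
-90 [None, None, None, None]
[None, None, None, [-34.0, -1.0, 88.0, -0.0, 94.0, 146.0]]
spl [0.50195041 0.08563641 0.        ]
spl [0.68600896 0.07914615 0.        ]
spl top near corner [0.62440251 0.14480584 0.12      ] [0.50339096 0.07698507 0.12      ] [ 0.56030724 -0.05380838  0.12      ]
```

```bash
python3 - <<'E'
from h import *
k=knob(0)
r.reach([*k,.40],DN(90)); r.servo_line([*k,.291],speed=.1); brief()
r.grab(8); brief()
snap('side','side1')
for t in np.linspace(0,1.68,13)[1:]:
    r.servo_line([*knob(t),.291],speed=.07); brief()
snap('side','side2');snap('top','top2')
a=cv2.imread('pics/side2.png')[190:340,215:345];b=cv2.imread('pics/top2.png')[150:270,210:310]
o=np.zeros((460,800,3),np.uint8)
a=cv2.resize(a,None,fx=3,fy=3,interpolation=cv2.INTER_CUBIC);b=cv2.resize(b,None,fx=3.8,fy=3.8,interpolation=cv2.INTER_CUBIC)
o[:450,:390]=a;o[:456,400:780]=b;cv2.imwrite('pics/c2.png',o)
E
```

```text
{'clock': 3.3083, 'tcp_pos': [0.5741, 0.2255, 0.2936], 'contact_force': [-6.9484, -4.0803, 9.8519], 'opening': 0.0882, 'gripper_force': 10.4693}
{'clock': 4.3833, 'tcp_pos': [0.574, 0.2261, 0.2906], 'contact_force': [-2.8966, -0.8259, 0.5243], 'opening': 0.0176, 'gripper_force': 7.9999}
{'clock': 4.8083, 'tcp_pos': [0.5695, 0.2415, 0.2907], 'contact_force': [0.0228, 0.6004, -3.0309], 'opening': 0.0177, 'gripper_force': 7.9996}
{'clock': 5.1833, 'tcp_pos': [0.567, 0.257, 0.2908], 'contact_force': [4.1656, 0.6111, -5.1428], 'opening': 0.0175, 'gripper_force': 7.9991}
{'clock': 5.5583, 'tcp_pos': [0.5669, 0.2726, 0.2908], 'contact_force': [6.3215, -0.3877, -5.9669], 'opening': 0.0175, 'gripper_force': 7.9995}
{'clock': 5.9333, 'tcp_pos': [0.569, 0.2877, 0.2908], 'contact_force': [10.3454, -1.2806, -6.3926], 'opening': 0.0179, 'gripper_force': 7.999}
{'clock': 6.3083, 'tcp_pos': [0.5734, 0.3021, 0.2908], 'contact_force': [13.0535, -4.4951, -7.628], 'opening': 0.0181, 'gripper_force': 7.9988}
{'clock': 6.6833, 'tcp_pos': [0.5799, 0.3156, 0.2908], 'contact_force': [14.4153, -7.7034, -6.706
[... 199 characters left out ...]
': 7.4333, 'tcp_pos': [0.5974, 0.3408, 0.291], 'contact_force': [11.7618, -10.2251, -4.1761], 'opening': 0.0177, 'gripper_force': 7.9996}
{'clock': 7.8083, 'tcp_pos': [0.6084, 0.3518, 0.291], 'contact_force': [7.6124, -11.0958, -3.1728], 'opening': 0.018, 'gripper_force': 7.9996}
{'clock': 8.1833, 'tcp_pos': [0.6206, 0.3612, 0.291], 'contact_force': [4.7089, -8.3435, -2.5471], 'opening': 0.018, 'gripper_force': 8.0}
{'clock': 8.5583, 'tcp_pos': [0.634, 0.369, 0.291], 'contact_force': [4.0977, -7.7882, -3.171], 'opening': 0.0179, 'gripper_force': 7.9999}
{'clock': 8.9333, 'tcp_pos': [0.6483, 0.375, 0.291], 'contact_force': [2.6779, -6.493, -2.7102], 'opening': 0.0178, 'gripper_force': 7.9991}
```

View pics/c2.png

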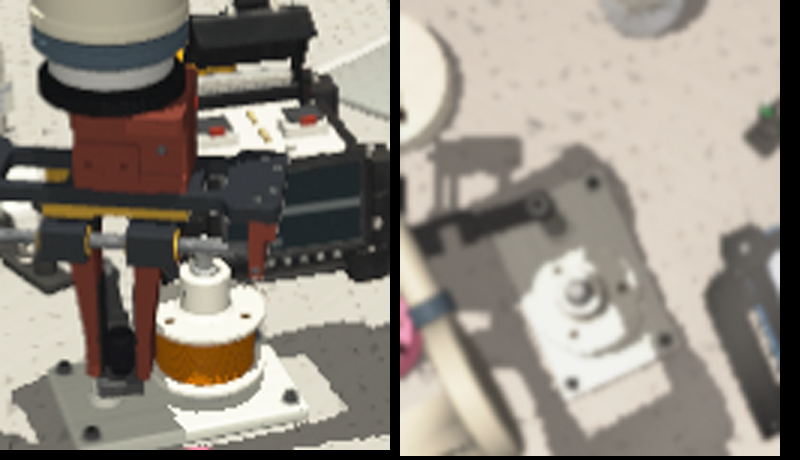

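The keeper is swung round: in the crop the strap runs left from the pillar at (540,207). The bobbin is still down, with its spindle at top-crop (580,293) and side-crop (205,250). Next I let go, back off and measure the collar.

```bash
python3 - <<'E'
from h import *
r.let_go(); p=r.sense()['tcp_pos']; r.servo_line([*p[:2],.36],speed=.12)
r.servo_line([.5,.40,.40],speed=.2); brief()
q=snap('side','side3');s=snap('top','top3')
a=cv2.imread('pics/side3.png')[255:335,225:325];b=cv2.imread('pics/top3.png')[190:260,225:295]
o=np.zeros((480,800,3),np.uint8)
o[:320,:400]=cv2.resize(a,(400,320),interpolation=cv2.INTER_CUBIC);o[:395,405:800]=cv2.resize(b,None,fx=395/70,fy=395/70,interpolation=cv2.INTER_CUBIC);cv2.imwrite('pics/c3.png',o)
E
```

```text
{'clock': 11.8417, 'tcp_pos': [0.5007, 0.3998, 0.399], 'contact_force': [-0.0871, -0.203, -0.2113], 'opening': 0.0879, 'gripper_force': 0.0}
```

View pics/c3.png

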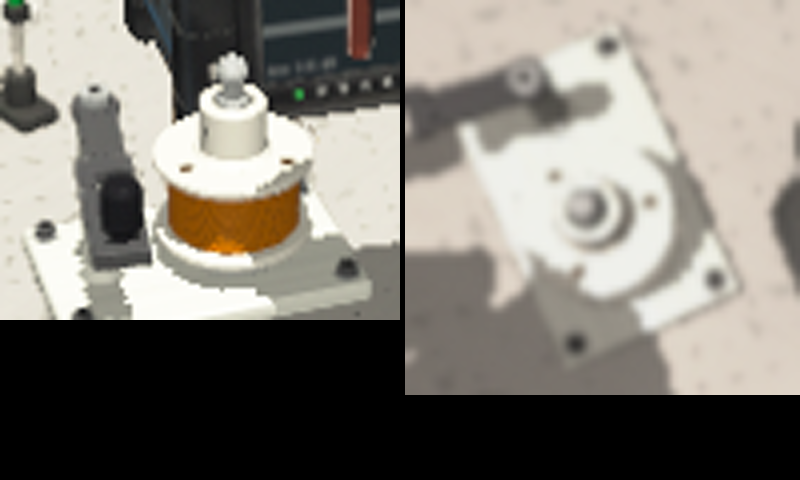

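```bash
python3 - <<'E'
from h import *
s=L('top3');q=L('side3');f=395/70
A=lambda x,y:((x+.5)/4-.5+225,(y+.5)/4-.5+255)
B=lambda x,y:((x-405+.5)/f-.5+225,(y+.5)/f-.5+190)
print('tip',tri((q,A(231,55)),(s,B(588,208))),atz(s,B(588,208),.117),atz(q,A(231,57),.117))
print('collar',tri((q,A(234,99)),(s,B(598,210))),atz(s,B(598,210),.096),atz(q,A(234,99),.096))
print('flange rim L/R side',(atz(q,A(153,152),.068)+atz(q,A(314,155),.068))/2)
print('pillar',tri((q,A(96,92)),(s,B(525,77))))
print('knob top',tri((q,A(121,176)),(s,B(407,118))))
E
```

```text
tip [0.6175177  0.23907649 0.1175697 ] [0.6150759  0.23898636 0.117     ] [0.61996258 0.23946379 0.117     ]
collar [0.61809881 0.23735235 0.09309595] [0.61683544 0.23694292 0.096     ] [0.61837015 0.24209159 0.096     ]
flange rim L/R side [0.61842486 0.2453633  0.068     ]
pillar [0.67830663 0.26883151 0.11143682]
knob top [0.65950966 0.32550487 0.10353583]
```

```bash
python3 - <<'E'
from h import *
c=[.6178,.240]
r.reach([*c,.40],DN(65)); r.servo_line([*c,.255],speed=.12); r.wait(.3); brief()
r.grab(5); r.wait(.3); brief('torque')
q=snap('side','side4');s=snap('top','top4')
cv2.imwrite('pics/c4.png',cv2.resize(cv2.imread('pics/side4.png')[200:340,200:370],None,fx=4,fy=4,interpolation=cv2.INTER_CUBIC))
E
```

```text
{'clock': 14.4083, 'tcp_pos': [0.6179, 0.24, 0.2554], 'contact_force': [-0.1152, -0.8479, -0.3653], 'opening': 0.0876, 'gripper_force': 0.0}
{'clock': 15.5917, 'tcp_pos': [0.6179, 0.2399, 0.255], 'contact_force': [0.6504, -0.9458, 0.7558], 'opening': 0.0326, 'gripper_force': 5.0003, 'torque': [-0.0999, -0.0898, 0.0066]}
```

View pics/c4.png

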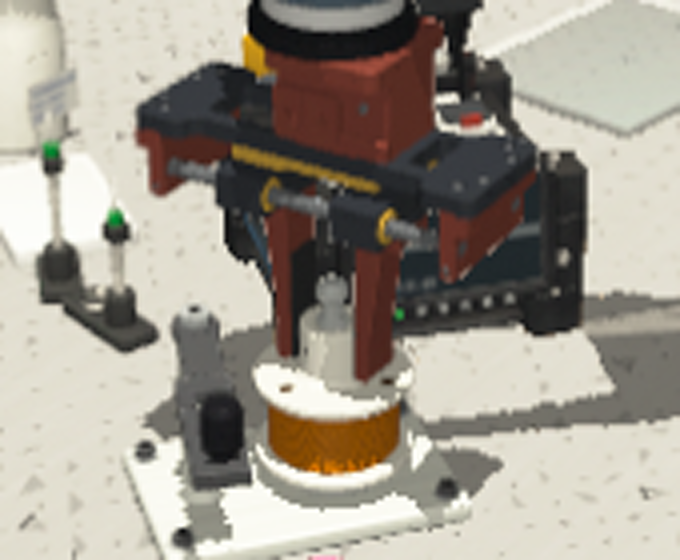

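The collar is held centrally between the fingers at crop (335,340), and wrist forces are near zero. I'll lift slowly and re-centre whenever sideways force builds up.

```bash
python3 - <<'E'
from h import *
r.grab(18); r.wait(.2); brief()
c=np.array([.6178,.240]); z0=.255
for dz in (.008,.02,.035,.05,.065,.08,.095,.11):
    r.servo_line([*c,z0+dz],speed=.06); brief()
    f=r.sense()['contact_force'][:2]
    if np.linalg.norm(f)>5: c=c+np.clip(f*.0001,-.0012,.0012); print('adj',c)
    if np.linalg.norm(f)>18: print('STOP');break
else:
    r.servo_line([*c,.475],speed=.15); r.wait(.2); brief('torque')
q=snap('side','side5')
cv2.imwrite('pics/c5.png',cv2.resize(q['frame'][80:340,180:400,::-1],None,fx=2.3,fy=2.3,interpolation=cv2.INTER_CUBIC))
E
```

```text
{'clock': 16.1083, 'tcp_pos': [0.6178, 0.24, 0.255], 'contact_force': [0.8442, 0.1516, 0.3938], 'opening': 0.0325, 'gripper_force': 18.0011}
{'clock': 16.3917, 'tcp_pos': [0.6177, 0.2401, 0.2634], 'contact_force': [0.1865, 0.8249, -2.2875], 'opening': 0.032, 'gripper_force': 17.9983}
{'clock': 16.7417, 'tcp_pos': [0.618, 0.2401, 0.276], 'contact_force': [1.0522, 0.8566, -1.8353], 'opening': 0.0328, 'gripper_force': 17.9983}
{'clock': 17.1417, 'tcp_pos': [0.6179, 0.24, 0.291], 'contact_force': [-0.1881, -0.0396, -2.9638], 'opening': 0.0326, 'gripper_force': 17.9983}
{'clock': 17.5417, 'tcp_pos': [0.6179, 0.24, 0.3059], 'contact_force': [-0.0814, -0.4259, -3.8796], 'opening': 0.0325, 'gripper_force': 17.9983}
{'clock': 17.9417, 'tcp_pos': [0.6179, 0.24, 0.3209], 'contact_force': [-0.1791, -0.3429, -3.4435], 'opening': 0.0324, 'gripper_force': 17.9983}
{'clock': 18.3417, 'tcp_pos': [0.6179, 0.24, 0.3359], 'contact_force': [-0.2445, -0.092, -2.9563], 'opening': 0.0324, 'gripper_force': 17.9983}
{'clock': 18.7417, 'tcp_pos': [0.6179, 0.24, 0.3509], 'contact_force': [0.4826, -0.1466, -2.5315], 'opening': 0.0321, 'gripper_force': 17.9983}
{'clock': 19.1417, 'tcp_pos': [0.6179, 0.24, 0.3659], 'contact_force': [-0.0519, 0.9659, -2.573], 'opening': 0.0325, 'gripper_force': 17.9983}
{'clock': 20.225, 'tcp_pos': [0.618, 0.24, 0.4735], 'contact_force': [-0.0336, 0.2783, -3.5474], 'opening': 0.0325, 'gripper_force': 17.9983, 'torque': [-0.1127, 0.0931, -0.0528]}
```

View pics/c5.png

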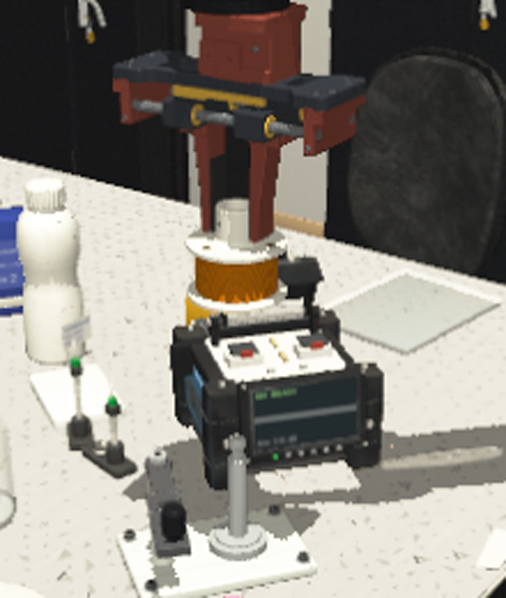

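The bobbin hangs upright in the gripper, clear above the bare spindle at crop (237,440). Now I carry it over the splicer to the plate.

```bash
python3 - <<'E'
from h import *
g=[.477,-.284]
r.servo_line([.618,.24,.49],speed=.15)
r.servo_line([.5,0,.49],rotation=DN(65),speed=.2); brief()
r.servo_line([*g,.49],speed=.2)
r.servo_line([*g,.30],speed=.15);r.servo_line([*g,.252],speed=.06); r.wait(.4); brief()
f0=r.sense()['contact_force'][2]
for z in np.arange(.249,.232,-.0015):
    r.servo_line([*g,z],speed=.02); r.wait(.15); f=r.sense()['contact_force'][2]
    if f-f0>3: break
print(z,f0,f); brief()
q=snap('side','side6');s=snap('top','top6')
o=np.zeros((400,800,3),np.uint8)
o[:,:400]=cv2.resize(q['frame'][130:260,290:420,::-1],(400,400),interpolation=cv2.INTER_CUBIC)
o[:,400:]=cv2.resize(s['frame'][180:340,370:530,::-1],(400,400),interpolation=cv2.INTER_CUBIC)
cv2.imwrite('pics/c6.png',o)
E
```

```text
{'clock': 22.0083, 'tcp_pos': [0.5003, 0.0006, 0.4897], 'contact_force': [-0.4307, -0.7781, -3.3136], 'opening': 0.0322, 'gripper_force': 17.9983}
{'clock': 26.35, 'tcp_pos': [0.477, -0.284, 0.2522], 'contact_force': [0.9972, 0.5354, -3.3342], 'opening': 0.0324, 'gripper_force': 17.9983}
0.2385 -3.334236606990764 -0.2316897509509912
{'clock': 29.6, 'tcp_pos': [0.4771, -0.2841, 0.239], 'contact_force': [0.3132, 0.1623, -0.2317], 'opening': 0.0323, 'gripper_force': 18.0001}
```

View pics/c6.png

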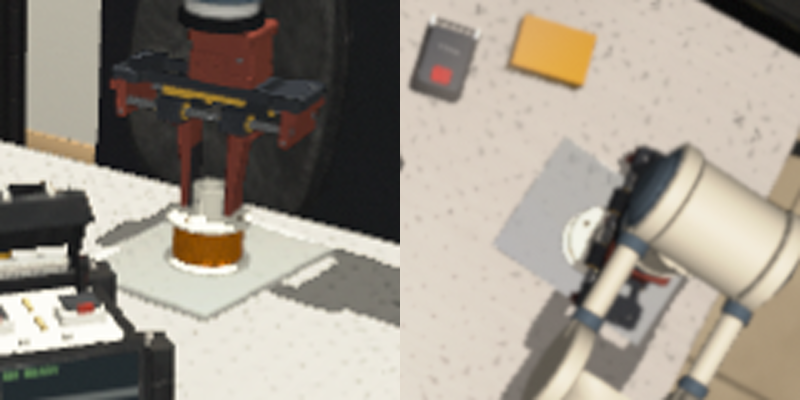

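The bobbin stands on the plate at side-crop (207,250), well inside its edges, and the force has come off the wrist at the expected height. I'll release, back away and check once more.

```bash
python3 - <<'E'
from h import *
r.let_go(); r.wait(.3); r.servo_line([.477,-.284,.42],speed=.12); r.reach([.40,.10,.48],DN(65)); r.wait(.3); brief()
q=snap('side','side7');s=snap('top','top7')
o=np.zeros((400,800,3),np.uint8)
o[:,:400]=cv2.resize(q['frame'][180:340,230:390,::-1],(400,400),interpolation=cv2.INTER_CUBIC)
o[:,400:]=cv2.resize(s['frame'][180:340,370:530,::-1],(400,400),interpolation=cv2.INTER_CUBIC)
cv2.imwrite('pics/c7.png',o)
print('expected px', proj(s,[.477,-.284,.080]), proj(q,[.477,-.284,.080]))
E
```

```text
{'clock': 34.4083, 'tcp_pos': [0.4003, 0.0996, 0.4798], 'contact_force': [-0.2902, -0.4154, -0.2383], 'opening': 0.088, 'gripper_force': 0.0}
expected px [454.91899477 275.58310039] [358.66936297 189.17559598]
```

View pics/c7.png

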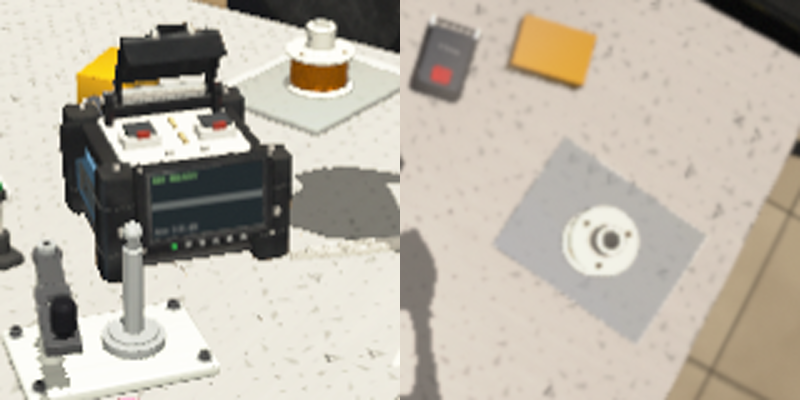

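The bobbin stands upright, collar up, at the middle of the plate (top-crop (602,240)). The keeper is still swung clear and the cleaver is undisturbed.

```bash
python3 -c "
from station import r
print(r.hand_in())"
```

```text
the job is handed in; nothing more can be done
None
```

The job is handed in, with no verdict returned: the bobbin stands upright, collar up, near the middle of the acrylic plate, the keeper is swung clear, and the arm went nowhere near the cleaver or tweezers (about 35 of the 64 s used).

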